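# Fetch the hand tacker from behind the work lamp

## Task

The hand tacker hangs behind the work lamp on the long steel hook of the grid rack. Take the lamp off, stand the tacker upright on the black rubber mat, ready for use, then hang the lamp back on the hook by its handle with its light facing out again, as it was. Do not let either of them drop, and leave the tape gun, the small carton and the plant where they are.

Things in the scene. Friction and masses are not known exactly. Their poses are not given: they have to be found in the camera images.
- rack: Bench-top wire grid panel, dark steel, 320 wide (y) x 230 mm high, fixed. Origin: bench top, under the panel's middle; z up; -x is the way its one long hook points, roughly towards the robot. The straight level steel hook leaves the panel's middle (y = 0): flat tube 24 mm wide (y), 12 mm high, top face 190 mm above the bench, 170 mm long, with an end stop (see hook_end).
- hook_end (a point): Middle of the hook's top face where it meets the end stop, a 5 mm thick plate standing 10 mm above the hook's top face: 170 mm in front of the panel (x = -0.170, y = 0, z = 0.190 in the rack's frame); axes as the rack's.
- lamp: Grey and black LED work lamp, hanging in front on the hook. Box body 150 wide (y), 58 deep (x), 95 mm high; stands on its flat underside; white light panel on its -x face, towards the hook's end. On top a fixed closed handle, see lamp_grip. Total height 177 mm, about 0.6 kg. Origin: centre of the underside; z up. Hung, its axes are nearly the rack's.
- lamp_grip (a point): Middle of the top face of the lamp's grip, a straight level bar along y, 26 mm thick (x), 34 mm high, on two posts; top 177, underside 143 mm above the lamp's underside; opening below it 48 mm high, 114 mm wide. Right above the centre of mass. Hung, the grip's underside rests across the hook's top face. Axes as the lamp's.
- tacker: Hand tacker (staple gun), bright and dark steel, 164 mm long (y) plus small knobs, 36 mm wide (x), 114 mm high, flat foot along its whole length that it can stand on, head at its +y end, closed grip on top. About 0.65 kg, rigid. Origin: centre of the foot's underside; z up. At the start it hangs behind the lamp, its middle about 51 mm from the panel.
- tacker_grip (a point): Middle of the top face of the tacker's grip, a straight level bar along y, 26 mm thick (x), 34 mm high; top 114, underside 80 mm above the foot; opening below it 48 mm high, 113 mm long. Above the centre of mass within 3 mm. Hung, it lies across the hook, some 35 mm free to the lamp's grip. Axes as the tacker's.
- mat: Black rubber bench mat, 260 mm (x) by 220 mm (y), 4 mm thick, fixed, to one side of the hook (left or right varies). Origin: centre of its underside, on the bench top.
- sheet: Flat sheet of brown cardboard, 260 mm (x) by 220 mm (y), 4 mm thick, fixed, on the other side of the hook; free for putting things down. Origin: centre of its underside, on the bench top.
- tape_gun: Bystander: packing-tape gun lying on its side, clear roll of 100 mm, blue plate, white handle, about 240 mm long, 57 mm high. Origin: under the roll's centre.
- carton: Bystander: small closed cardboard carton, 110 x 150 x 85 mm high. Origin: centre of its underside.
- plant: Bystander: green plant in a white pot, 90 mm across, about 150 mm high. Origin: centre of the pot's underside.
Not all that is in view belongs to the job. Of the things that look like the tacker, the middle-sized one is meant.

How it is judged:
By the outcome, as a careful person would: the job done as asked, in the order asked, and still so for the second after the job is handed in, with the robot touching nothing.
It also fails if it takes over 70 s, if anything falls off the work surface, if the arm or the gripper's body presses on something with over 40 N, if the wrist force passes 120 N, or if a joint passes its speed limit or range.

## Robot

A 6-joint arm with a two-finger parallel gripper is mounted at the origin on the work surface. World frame = base frame: x ahead of the robot, y to its left, z up, the work surface at z = 0. Lengths are in mm, angles in rad, forces in N, time in s.
With the tool pointing down it reaches from about 375 to 925 mm from the base axis. Payload 5.7 kg.
Tool frame: the origin (TCP) lies at the very end of the fingers, on their centre line; the grasp point (between the pads) lies robot.pinch_z behind it (robot.pinch_z is the distance from the TCP to the grasp point, in mm); z points along the fingers, y is the direction in which the jaws open and shut (so a half turn about z gives the same grasp; the last joint's range is limited). The gripper opens to 88 mm and grips with 3 to 60 N. Pads are 20 mm wide; open, the fingers measure 115 mm over their backs; the gripper's body (75 mm by 178 mm) begins 61 mm behind the grasp point.
Start: joints at [-1.342, 0.359, 1.51, -0, 1.272, -0.115], TCP at [202.224, -564.861, 222.623] pointing down, gripper open.
Joint ranges: [-2.97, 2.97], [-1.01, 2.36], [0.21, 2.38], [-0.96, 4.11], [0.2, 2.71], [-2.98, 2.98]. Speed limits (rad/s): [2.39, 2.39, 3.14, 3.14, 3.14, 3.14].

## Interface

Orientations are given as a unit quaternion [x, y, z, w].
In Python, from station import robot, eyes, ticket gives the robot as it stands.
- The arm moves only by the shell command python3 -m inch 'ROWS' [OPENING]. ROWS is text: rows parted by semicolons, each of 6 numbers parted by spaces: the shift along the tool's x, y, z in m, then the turn, a rotation vector about the tool's x, y, z in degrees. A call has 1 to 20 rows; each row is the pose to reach, as a shift and turn from the pose commanded when the call began, along the tool's axes at that moment; what a row does not reach only later rows make up. A row lasts 1/10 s, in which the tool goes at most 50 mm and 8.59 degrees, less where a joint would pass 70% of its speed; a pose out of reach is approached as far as the arm can. A call with a gripper value outside its range is refused whole. OPENING is the opening, from 0 (shut) to 1 (fully open), set as the call begins (- or left out, the last holds). The fingers move at their own pace and stop on an object; the grip force is fixed at half the most. Time passes only in rows, so rows that repeat a pose let the fingers close. It gives the time, the measured TCP pose, the force and the opening at its end, in the units of the state.
- robot.get_state(): the state, without advancing time (a new reading comes with each control period).
- eyes.snapshot(name): name is "scene" or "top" or "wrist"; returns a dict with "pixels" (420x560x3 uint8, red, green, blue), "z_map" (420x560 float32, mm along the optical axis (not along the pixel's ray), 0 where there is no reading), "fx", "fy", "cx", "cy" (pixels), "extrinsics" (4x4, takes a point from world to camera coordinates). Camera axes: x right, y down, z forward; pixel columns grow to the right and rows downward; lengths in mm; the calibration is good to about 2 mm. A picture is of the moment at which its call begins.
- ticket.finish_job(): hands the job in, once; it reports no verdict.
The state is a dict: "time_s": time; "qpos": joint angles; "qd": joint speeds; "joint_efforts": joint torques, N m; "tool_pos": TCP position; "ee_rot": TCP orientation; "contact_force": force on the tool from outside, world axes, zero at the start; "wrist_torque": the same for the moment, N m; "finger_gap": opening from 0.0 (shut) to 1.0 (fully open).
Only numpy, scipy, OpenCV 4.12 (cv2) and the standard library are available. Lean on these libraries where they do the work, as an engineer would, in place of code of your own. Each camera call takes 0.05 s, during which the arm holds its last target. There are 200 camera calls.

## Working session

There is one attempt and no reset: what is moved stays moved. The work goes in short steps, Python scripts to look and compute and a shell command to move; the robot and the scene stay as the last step left them, time stands still between calls to the robot, and variables do not carry over. Pictures are saved under pics/ and viewed, about 8 in all and at most 12, crops included, and the job is handed in when it is done.

```bash
mkdir -p pics; ls
python3 - <<'E'
from station import robot, eyes
import cv2, numpy as np
print(robot.get_state(), robot.pinch_z)
ims=[]
for n in ("scene","top"):
    s=eyes.snapshot(n); np.savez(n+"0.npz",**s)
    cv2.imwrite(f"pics/{n}0.png",s["pixels"][...,::-1]); print(n,s["fx"],s["fy"],s["cx"],s["cy"],s["extrinsics"].round(3).tolist())
E
```

```text
pics
{'time_s': 0.0, 'qpos': array([-1.34208496e+00,  3.59471767e-01,  1.51140553e+00, -2.70288628e-06,
        1.27250967e+00, -1.15084578e-01]), 'qd': array([-8.38341118e-04,  1.12232092e-03,  1.08215599e-03,  6.08754397e-05,
       -6.78134110e-04,  5.20306495e-04]), 'joint_efforts': array([ 3.61569328e-03, -5.15369868e+01, -2.70727783e+01,  6.80289650e-02,
        3.50075040e-02, -1.29870386e-04]), 'tool_pos': array([ 202.08322519, -564.22172437,  221.83962914]), 'ee_rot': array([ 9.85261424e-01,  1.71052978e-01, -5.22323179e-05, -8.95633960e-04]), 'contact_force': array([0.15222172, 0.98131222, 0.7502474 ]), 'wrist_torque': array([0.04310524, 0.0067176 , 0.02300738]), 'finger_gap': 0.9980247016467692} 18.700000000000003
scene 511.6776208842044 511.6776208842044 286.8242577776023 215.46549773996048 [[-0.028, 1.0, 0.003, 65.296], [0.634, 0.02, -0.773, -183.743], [-0.773, -0.019, -0.635, 1851.887], [0.0, 0.0, 0.0, 1.0]]
top 510.93721788203163 510.93721788203163 280.5029096693401 210.21948816762168 [[-0.009, -1.0, 0.009, -74.591], [-0.993, 0.008, -0.116, 527.645], [0.116, -0.01, -0.993, 1761.18], [0.0, 0.0, 0.0, 1.0]]
```

View pics/scene0.png

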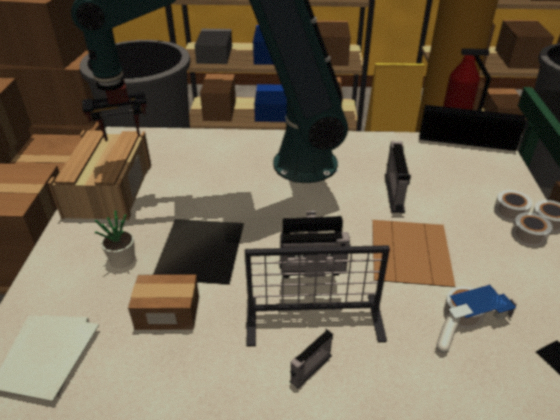

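View pics/top0.png

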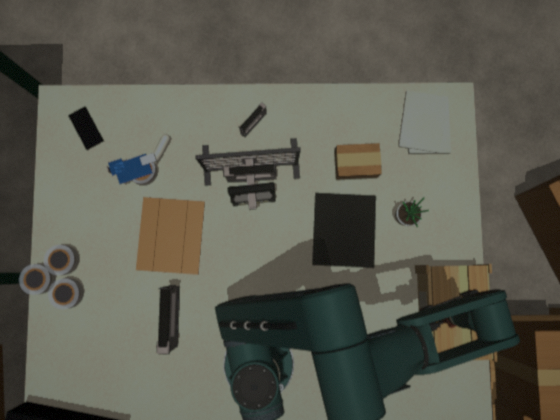

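Scene view (from behind the rack): the mat lies at (200,250), i.e. the −y side, and the cardboard at (412,252). Top view: panel top from (200,160) to (298,152), lamp grip near (252,193), tacker grip near (250,172), mat (344,230), sheet (170,236).

```bash
cat > h.py <<'E'
import numpy as np, cv2
def load(n): return dict(np.load(n))
def cloud(s):
    z=s["z_map"].astype(float); v,u=np.mgrid[:z.shape[0],:z.shape[1]]
    c=np.stack([(u-s["cx"])*z/s["fx"],(v-s["cy"])*z/s["fy"],z],-1)
    T=np.linalg.inv(s["extrinsics"]); p=c@T[:3,:3].T+T[:3,3]; p[z==0]=np.nan
    return p
def rect(m,p):
    q=p[m][:,:2].astype(np.float32); r=cv2.minAreaRect(q)
    return [np.round(x,1) for x in r],len(q)
E
python3 - <<'E'
from h import *
s=load("top0.npz"); p=cloud(s); v,u=np.mgrid[:420,:560]
im=s["pixels"].astype(int)
reg=(u>185)&(u<310)&(v>135)&(v<225)
for v0 in range(150,214,3): print(v0,[tuple(p[v0,u0].round(0).astype(int)) if np.isfinite(p[v0,u0,0]) else None for u0 in (205,240,252,262,290)])
dark=im.max(-1)<45
m=dark&(u>305)&(u<385)&(v>185)&(v<275)&(abs(p[...,2]-4)<8); print("mat",rect(m,p), np.nanmedian(p[m][:,2]))
br=(im[...,0]-im[...,2]>50)&(u>130)&(u<212)&(v>190)&(v<280); print("sheet",rect(br,p),np.nanmedian(p[br][:,2]))
m=reg&(p[...,2]>222)&(p[...,2]<240); print("top", m.sum())
c=cv2.resize(s["pixels"][135:225,185:315],None,fx=6,fy=6,interpolation=cv2.INTER_CUBIC)[...,::-1]
cv2.imwrite("pics/crop0.png",cv2.convertScaleAbs(c,alpha=2))
E
```

```text
150 [(np.int64(752), np.int64(191), np.int64(1)), (np.int64(752), np.int64(65), np.int64(-4)), (np.int64(752), np.int64(22), np.int64(-5)), (np.int64(696), np.int64(-20), np.int64(229)), (np.int64(695), np.int64(-109), np.int64(230))]
153 [(np.int64(738), np.int64(190), np.int64(11)), (np.int64(688), np.int64(49), np.int64(223)), (np.int64(687), np.int64(11), np.int64(228)), (np.int64(686), np.int64(-20), np.int64(232)), (np.int64(738), np.int64(-116), np.int64(4))]
156 [(np.int64(678), np.int64(159), np.int64(230)), (np.int64(679), np.int64(50), np.int64(219)), (np.int64(683), np.int64(13), np.int64(200)), (np.int64(686), np.int64(-19), np.int64(186)), (np.int64(697), np.int64(-112), np.int64(134))]
159 [(np.int64(717), np.int64(190), np.int64(7)), (np.int64(719), np.int64(65), np.int64(-6)), (np.int64(674), np.int64(13), np.int64(197)), (np.int64(684), np.int64(-18), np.int64(151)), (np.int64(694), np.int64(-112), np.int64(103))]
162 [(np.int64(706), np.int64(190), np.int64(7)), (np.int64(708), np.int64(65), np.int64(-6)), (np.int64(666), np.int64(13), np.int64(191)), (np.int64(689
[... 3571 characters left out ...]
 (np.int64(543), np.int64(-114), np.int64(-7))]
210 [(np.int64(534), np.int64(190), np.int64(0)), (np.int64(532), np.int64(65), np.int64(0)), (np.int64(533), np.int64(22), np.int64(-3)), (np.int64(531), np.int64(-14), np.int64(8)), (np.int64(531), np.int64(-113), np.int64(1))]
213 [(np.int64(523), np.int64(190), np.int64(-1)), (np.int64(522), np.int64(65), np.int64(-2)), (np.int64(521), np.int64(22), np.int64(2)), (np.int64(521), np.int64(-13), np.int64(1)), (np.int64(521), np.int64(-113), np.int64(-5))]
mat ([array([ 458.8, -303.7]), array([214.2, 252.4]), np.float64(86.8)], 3819) 2.96503006485068
sheet ([array([nan, nan]), array([0., 0.]), np.float64(0.0)], 4372) 3.2413509064889467
top 861
```

View pics/crop0.png

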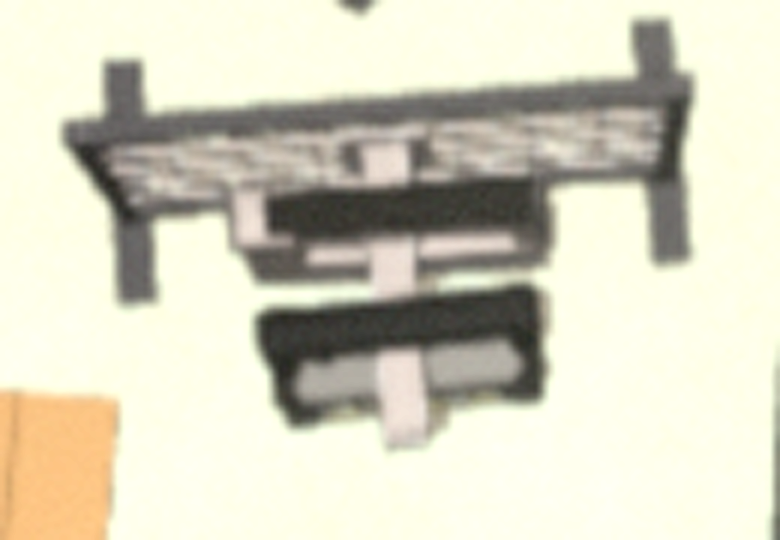

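Crop: hook is the pale bar at u≈365–430 (rack yaw ≈ +3.5°), lamp grip at crop (400,320), tacker grip at (405,205), tacker head on the left (+y). Next I'll compute a hover pose and the sheet position.

```bash
cat >> h.py <<'E'
from scipy.spatial.transform import Rotation as Ro
def delta(pos,yaw,st=None):
    """rows to TCP pos (mm), tool down, tool y axis at world angle yaw (deg)"""
    from station import robot
    st=st or robot.get_state(); R0=Ro.from_quat(st["ee_rot"])
    c,s=np.cos(np.radians(yaw)),np.sin(np.radians(yaw))
    R1=Ro.from_matrix(np.array([[-s,c,0],[c,s,0],[0,0,-1]]).T)  # columns x,y,z
    d=R0.inv().apply(np.array(pos)-st["tool_pos"])/1000
    r=np.degrees((R0.inv()*R1).as_rotvec())
    print("delta",d.round(4),r.round(2),"tcp",st["tool_pos"].round(1))
E
python3 - <<'E'
from h import *
R=np.array([[0,1,0],[1,0,0],[0,0,-1.]]).T; print(np.linalg.det(R))
s=load("top0.npz"); p=cloud(s); v,u=np.mgrid[:420,:560]
im=s["pixels"].astype(int)
br=(im[...,0]-im[...,2]>50)&(u>130)&(u<212)&(v>190)&(v<280)&np.isfinite(p[...,0]); print("sheet",rect(br,p))
delta([545,10,340],4)
E
```

```text
1.0
sheet ([array([445.6, 312.2]), array([218.4, 254.8]), np.float64(85.2)], 4358)
delta [ 0.5165 -0.4253 -0.1173] [-8.00e-02 -7.00e-02 -7.43e+01] tcp [ 202.1 -564.3  221.9]
```

```bash
python3 -m inch '0 0 -0.05 0 0 0; 0 0 -0.1 0 0 0; 0.516 -0.425 -0.117 0 0 -74.3; 0.516 -0.425 -0.117 0 0 -74.3; 0.516 -0.425 -0.117 0 0 -74.3; 0.516 -0.425 -0.117 0 0 -74.3; 0.516 -0.425 -0.117 0 0 -74.3; 0.516 -0.425 -0.117 0 0 -74.3; 0.516 -0.425 -0.117 0 0 -74.3; 0.516 -0.425 -0.117 0 0 -74.3; 0.516 -0.425 -0.117 0 0 -74.3; 0.516 -0.425 -0.117 0 0 -74.3; 0.516 -0.425 -0.117 0 0 -74.3; 0.516 -0.425 -0.117 0 0 -74.3; 0.516 -0.425 -0.117 0 0 -74.3; 0.516 -0.425 -0.117 0 0 -74.3; 0.516 -0.425 -0.117 0 0 -74.3; 0.516 -0.425 -0.117 0 0 -74.3; 0.516 -0.425 -0.117 0 0 -74.3' 0.55
python3 - <<'E'
from h import *
from station import eyes
s=eyes.snapshot("wrist"); np.savez("w1.npz",**s); cv2.imwrite("pics/w1.png",cv2.convertScaleAbs(s["pixels"][...,::-1],alpha=1.6))
print(np.linalg.inv(s["extrinsics"]).round(2))
E
```

```text
time_s: 2.0
tool_pos: [544.1, 8.2, 339.4]
ee_rot: [0.682, 0.731, -0.0, -0.0]
contact_force: [-0.1, -0.3, -0.8]
finger_gap: 0.551
[[ 1.0000e+00  7.0000e-02  2.0000e-02  5.3852e+02]
 [ 7.0000e-02 -9.5000e-01 -3.0000e-01  9.3070e+01]
 [-0.0000e+00  3.0000e-01 -9.5000e-01  5.0175e+02]
 [ 0.0000e+00  0.0000e+00  0.0000e+00  1.0000e+00]]
```

View pics/w1.png

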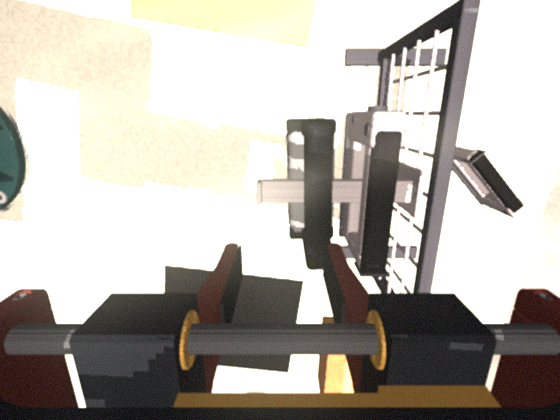

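Wrist view: hook from (260,190) to (415,190), lamp grip the dark bar at u≈320 (v 120–265), tacker grip at u≈382 (v 135–272), panel top at u≈450. Fit them by depth.

Run:
```python
from h import *
s=load("w1.npz"); p=cloud(s); v,u=np.mgrid[:420,:560]; Z=p[...,2]
for n,(a,b,c,d) in dict(lamp=(295,345,110,275),tack=(362,404,125,280)).items():
    m=(u>a)&(u<b)&(v>c)&(v<d)&(Z>214)&(Z<236); m=cv2.erode(m.astype(np.uint8),np.ones((3,3)))>0
    q=p[m]; print(n,rect(m,p),"z",np.median(q[:,2]).round(1), "x/y ranges",np.percentile(q[:,0],[1,99]).round(),np.percentile(q[:,1],[1,99]).round(), "line x(y)",np.polyfit(q[:,1],q[:,0],1).round(3))
m=(u>240)&(u<425)&(v>170)&(v<212)&(Z>180)&(Z<204)
q=p[m]; print("hook line y(x)",np.polyfit(q[:,0],q[:,1],1),q[:,0].min(),q[:,0].max(),np.median(q[:,2]))
for lo in (500,530,600,650):
    k=q[(q[:,0]>lo)&(q[:,0]<lo+12)]
    if len(k): print(lo,np.percentile(k[:,1],[2,50,98]).round(1),np.percentile(k[:,2],[5,50,95]).round(1),len(k))
m=(Z>224)&(u>420)&(p[...,0]<720); q=p[m]; print("panel",np.polyfit(q[:,1],q[:,0],1))
for v0 in (186,190,194): print([(uu,*p[v0,uu].round(0)) for uu in range(252,290,4)])
```

```text
lamp ([array([578.7,  16.3]), array([ 23.8, 146.7]), np.float64(5.5)], 3350) z 223.7 x/y ranges [562. 592.] [-53.  88.] line x(y) [-7.70000e-02  5.78892e+02]
tack ([array([640.4,  14.6]), array([ 29.3, 148.6]), np.float64(5.3)], 3764) z 223.9 x/y ranges [621. 653.] [-57.  88.] line x(y) [-7.50000e-02  6.38953e+02]
hook line y(x) [  0.06579865 -19.77877518] 516.1782146768711 691.4985741470177 190.32130919676035
530 [ 3.1 15.4 26.2] [188.2 190.1 191.2] 262
600 [ 7.9 20.3 31. ] [188.1 190.2 191.4] 257
panel [3.30719860e-01 6.03283556e+02]
[(252, np.float64(495.0), np.float64(-28.0), np.float64(-1.0)), (256, np.float64(516.0), np.float64(21.0), np.float64(200.0)), (260, np.float64(520.0), np.float64(21.0), np.float64(200.0)), (264, np.float64(524.0), np.float64(19.0), np.float64(190.0)), (268, np.float64(528.0), np.float64(19.0), np.float64(190.0)), (272, np.float64(532.0), np.float64(19.0), np.float64(189.0)), (276, np.float64(537.0), np.float64(20.0), np.float64(190.0)), (280, np.float64(541.0), np.float64(20.0), np.float64(191.0)), (284, np.float64(545.0), np.float64(21.0), np.float64
[... 633 characters left out ...]
89.0)), (288, np.float64(550.0), np.float64(16.0), np.float64(190.0))]
[(252, np.float64(495.0), np.float64(-42.0), np.float64(0.0)), (256, np.float64(502.0), np.float64(-42.0), np.float64(-1.0)), (260, np.float64(521.0), np.float64(13.0), np.float64(201.0)), (264, np.float64(525.0), np.float64(10.0), np.float64(191.0)), (268, np.float64(529.0), np.float64(10.0), np.float64(189.0)), (272, np.float64(533.0), np.float64(11.0), np.float64(190.0)), (276, np.float64(537.0), np.float64(11.0), np.float64(191.0)), (280, np.float64(542.0), np.float64(11.0), np.float64(191.0)), (284, np.float64(546.0), np.float64(12.0), np.float64(190.0)), (288, np.float64(550.0), np.float64(12.0), np.float64(190.0))]
```

```bash
python3 -c "
from h import *
delta([578.5,16.5,245],4.4);delta([578.5,16.5,194.5],4.4)"
```

```text
delta [0.0061 0.035  0.0945] [-0.04  0.01 -0.49] tcp [544.1   8.  339.6]
delta [0.0061 0.035  0.145 ] [-0.04  0.01 -0.49] tcp [544.1   8.  339.6]
```

```bash
python3 -m inch '0.006 0.035 0.03 0 0 -0.5; 0.006 0.035 0.06 0 0 -0.5; 0.006 0.035 0.085 0 0 -0.5; 0.006 0.035 0.1 0 0 -0.5; 0.006 0.035 0.115 0 0 -0.5; 0.006 0.035 0.13 0 0 -0.5; 0.006 0.035 0.14 0 0 -0.5; 0.006 0.035 0.145 0 0 -0.5; 0.006 0.035 0.145 0 0 -0.5; 0.006 0.035 0.145 0 0 -0.5' 0.55 && python3 -m inch '0 0 0 0 0 0; 0 0 0 0 0 0; 0 0 0 0 0 0; 0 0 0 0 0 0; 0 0 0 0 0 0; 0 0 0 0 0 0' 0
```

```text
time_s: 3.05
tool_pos: [579.6, 17.3, 195.3]
ee_rot: [0.679, 0.734, 0.0, 0.0]
contact_force: [-0.0, 2.0, -0.9]
finger_gap: 0.549
time_s: 3.65
tool_pos: [578.9, 17.7, 195.0]
ee_rot: [0.679, 0.734, -0.0, -0.0]
contact_force: [-3.5, 1.1, 6.1]
finger_gap: 0.294
```

Gripped (26 mm). Lift 22 mm and check.

```bash
python3 -m inch '0 0 -0.004 0 0 0; 0 0 -0.01 0 0 0; 0 0 -0.016 0 0 0; 0 0 -0.022 0 0 0; 0 0 -0.022 0 0 0; 0 0 -0.022 0 0 0'
python3 - <<'E'
from h import *
from station import eyes
c=[cv2.convertScaleAbs(eyes.snapshot(n)["pixels"][...,::-1],alpha=1.6)[s] for n,s in (("scene",np.s_[190:370,200:420]),("wrist",np.s_[:300,150:560]))]
h=400; cv2.imwrite("pics/l1.png",np.hstack([cv2.resize(x,(400,h)) for x in c]))
delta([455,9,217],4.4)
E
```

```text
time_s: 4.25
tool_pos: [579.4, 17.6, 216.8]
ee_rot: [0.679, 0.734, 0.0, 0.0]
contact_force: [-0.4, 0.1, -7.5]
finger_gap: 0.294
delta [ 0.0011 -0.1243 -0.0005] [-0.03 -0.01  0.1 ] tcp [579.   17.6 216.4]
```

View pics/l1.png

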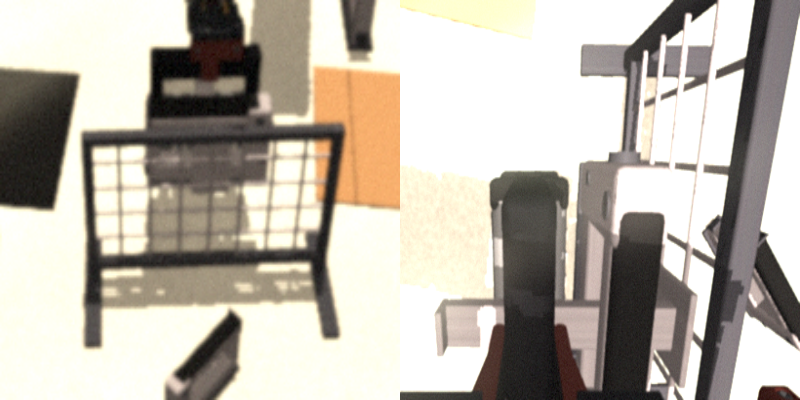

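The lamp is lifted level and the tacker hasn't moved. Slide the lamp out, then carry it to the sheet.

```bash
python3 -m inch '0 -0.008 0 0 0 0; 0 -0.02 0 0 0 0; 0 -0.035 0 0 0 0; 0 -0.05 0 0 0 0; 0 -0.065 0 0 0 0; 0 -0.08 0 0 0 0; 0.001 -0.095 0 0 0 0; 0.001 -0.11 0 0 0 0; 0.001 -0.12 0 0 0 0; 0.001 -0.125 0 0 0 0; 0.001 -0.125 0 0 0 0' 
python3 -c "
from h import *
delta([447,305,217],4.4)"
```

```text
time_s: 5.45
tool_pos: [454.0, 8.8, 216.8]
ee_rot: [0.679, 0.734, 0.0, -0.0]
contact_force: [-0.4, -0.5, -7.6]
finger_gap: 0.294
delta [ 2.958e-01  1.620e-02 -2.000e-04] [ 0.   -0.01  0.09] tcp [454.    8.8 216.8]
```

```bash
python3 -m inch '0.01 0 0 0 0 0; 0.03 0 0 0 0 0; 0.06 0.003 0 0 0 0; 0.09 0.005 0 0 0 0; 0.12 0.007 0 0 0 0; 0.15 0.009 0 0 0 0; 0.18 0.011 0 0 0 0; 0.21 0.013 0 0 0 0; 0.24 0.015 0 0 0 0; 0.265 0.016 0 0 0 0; 0.285 0.016 0.01 0 0 0; 0.296 0.016 0.025 0 0 0; 0.296 0.016 0.04 0 0 0; 0.296 0.016 0.05 0 0 0; 0.296 0.016 0.058 0 0 0; 0.296 0.016 0.06 0 0 0; 0.296 0.016 0.06 0 0 0' && python3 -m inch '0 0 0.002 0 0 0; 0 0 0.004 0 0 0; 0 0 0.0055 0 0 0; 0 0 0.0055 0 0 0'
```

```text
time_s: 7.15
tool_pos: [447.5, 305.1, 156.6]
ee_rot: [0.679, 0.734, -0.0, -0.0]
contact_force: [0.6, 0.5, -6.5]
finger_gap: 0.292
time_s: 7.55
tool_pos: [447.8, 305.1, 152.1]
ee_rot: [0.679, 0.734, 0.0, 0.0]
contact_force: [-0.7, -2.9, 0.1]
finger_gap: 0.295
```

Contact with the sheet (the load has come off the wrist). Release, then rise.

```bash
python3 -m inch '0 0 0 0 0 0; 0 0 0 0 0 0; 0 0 0 0 0 0; 0 0 -0.01 0 0 0; 0 0 -0.03 0 0 0; 0 0 -0.06 0 0 0; 0 0 -0.1 0 0 0; 0 0 -0.15 0 0 0; 0 0 -0.18 0 0 0; 0 0 -0.18 0 0 0' 0.55
python3 - <<'E'
from h import *
from station import eyes
s=eyes.snapshot("top"); np.savez("top1.npz",**s)
delta([600,17,330],4.3); delta([639,18.5,330],4.3)
E
```

```text
time_s: 8.55
tool_pos: [449.9, 306.6, 337.3]
ee_rot: [0.679, 0.734, 0.005, 0.002]
contact_force: [1.0, -0.2, 1.2]
finger_gap: 0.549
delta [-0.2999  0.1282  0.0043] [ 0.32 -0.14  0.2 ] tcp [448.6 305.9 334.3]
delta [-0.3015  0.1672  0.0045] [ 0.32 -0.14  0.2 ] tcp [448.6 305.9 334.3]
```

```bash
python3 -m inch '-0.05 0.02 0 0 0 0; -0.1 0.04 0 0 0 0; -0.15 0.06 0 0 0 0; -0.2 0.085 0 0 0 0; -0.25 0.107 0 0 0 0; -0.28 0.12 0 0 0 0; -0.3 0.128 0 0 0 0; -0.3 0.128 0 0 0 0; -0.3 0.128 0 0 0 0; -0.3 0.128 0 0 0 0'
python3 - <<'E'
from h import *
from station import eyes
s=eyes.snapshot("wrist"); np.savez("w2.npz",**s); p=cloud(s); v,u=np.mgrid[:420,:560]; X,Y,Z=[p[...,i] for i in range(3)]
m=(X>615)&(X<663)&(Y>-75)&(Y<110)&(Z>216)&(Z<232); m=cv2.erode(m.astype(np.uint8),np.ones((3,3)))
n,l,st,_=cv2.connectedComponentsWithStats(m); k=1+st[1:,4].argmax(); m=l==k
q=p[m]; print(rect(m,p),np.median(q[:,2]),np.polyfit(q[:,1],q[:,0],1),st[k])
for y in range(-60,110,10):
    w=q[abs(q[:,1]-y)<3]
    if len(w)>5: print(y,np.percentile(w[:,0],[2,98]).round(1))
h=(X>525)&(X<610)&(abs(Z-190)<4); q=p[h]; print("hook",np.polyfit(q[:,0],q[:,1],1))
delta([639,18,194.5],4.3)
t=cloud(load("top1.npz")); m=(abs(t[...,0]-447)<50)&(abs(t[...,1]-305)<100)&(abs(t[...,2]-181)<10)
print("lamp",rect(m,t),np.median(t[m][:,2]))
E
```

```text
time_s: 9.6
tool_pos: [597.4, 17.3, 330.3]
ee_rot: [0.678, 0.735, -0.0, -0.001]
contact_force: [-0.6, 0.7, 0.0]
finger_gap: 0.553
([array([637.6,  21.3]), array([ 29.9, 161.4]), np.float64(2.6)], 3828) 223.68760624817466 [-2.67950571e-02  6.37691154e+02] [ 308  118   41  168 3828]
-60 [629.8 644.8]
-50 [631.9 642.1]
-40 [630.9 641. ]
-30 [630.7 640.2]
-20 [630.  639.4]
-10 [629.6 651.8]
0 [628.6 651.7]
10 [628.4 651. ]
20 [627.4 650.2]
30 [626.8 649.4]
40 [626.1 648.8]
50 [625.7 648.4]
60 [624.8 647.8]
70 [623.1 647.1]
80 [620.9 648.9]
90 [619.9 648.4]
100 [621.1 647.7]
hook [  0.06395184 -19.46545454]
delta [-0.0029  0.0416  0.1361] [-0.07 -0.04  0.28] tcp [597.5  17.5 330.7]
lamp ([array([445.4, 282.9]), array([ 26.2, 114.3]), np.float64(4.4)], 276) 179.15535570606903
```

```bash
python3 -m inch '-0.003 0.03 0.01 0 0 0.2; -0.003 0.0415 0.04 0 0 0.2; -0.003 0.0415 0.075 0 0 0.2; -0.003 0.0415 0.095 0 0 0.2; -0.003 0.0415 0.11 0 0 0.2; -0.003 0.0415 0.122 0 0 0.2; -0.003 0.0415 0.132 0 0 0.2; -0.003 0.0415 0.136 0 0 0.2; -0.003 0.0415 0.136 0 0 0.2; -0.003 0.0415 0.136 0 0 0.2' 0.55 && python3 -m inch '0 0 0 0 0 0; 0 0 0 0 0 0; 0 0 0 0 0 0; 0 0 0 0 0 0; 0 0 0 0 0 0; 0 0 0 0 0 0' 0
```

```text
time_s: 10.65
tool_pos: [640.5, 16.4, 195.9]
ee_rot: [0.68, 0.733, 0.0, 0.0]
contact_force: [0.5, -0.2, 0.8]
finger_gap: 0.548
time_s: 11.25
tool_pos: [639.8, 16.2, 195.5]
ee_rot: [0.68, 0.733, -0.0, -0.0]
contact_force: [-3.3, -0.5, 5.0]
finger_gap: 0.296
```

```bash
python3 -m inch '0 0 -0.004 0 0 0; 0 0 -0.01 0 0 0; 0 0 -0.016 0 0 0; 0 0 -0.021 0 0 0; 0 0 -0.021 0 0 0; 0 0 -0.021 0 0 0'
python3 - <<'E'
from h import *
from station import eyes
c=[cv2.convertScaleAbs(eyes.snapshot(n)["pixels"][...,::-1],alpha=1.6)[s] for n,s in (("scene",np.s_[190:370,200:420]),("wrist",np.s_[:300,150:560]))]
cv2.imwrite("pics/t1.png",np.hstack([cv2.resize(x,(400,400)) for x in c]))
delta([455,4,217],4.)
E
```

```text
time_s: 11.85
tool_pos: [640.2, 16.4, 216.3]
ee_rot: [0.68, 0.733, 0.0, 0.0]
contact_force: [0.0, -0.6, -6.1]
finger_gap: 0.29
delta [ 0.0015 -0.1852 -0.001 ] [-0.03 -0.01  0.3 ] tcp [639.8  16.4 215.9]
```

View pics/t1.png

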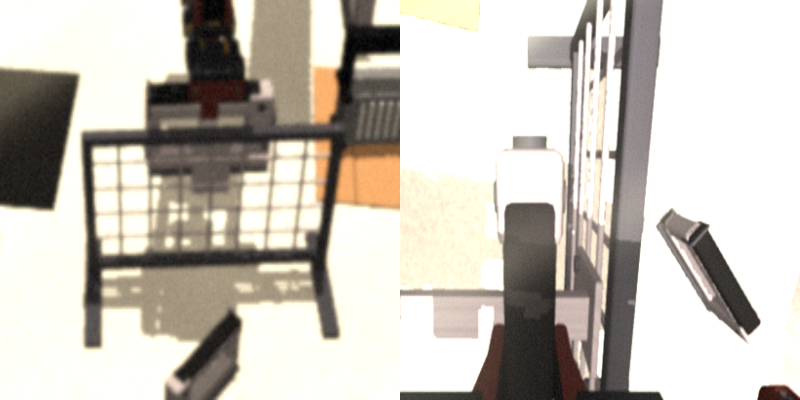

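The tacker is held level, lifted 21 mm. Slide it out.

```bash
python3 -m inch '0 -0.008 0 0 0 0; 0 -0.022 0 0 0 0; 0 -0.04 0 0 0 0; 0 -0.06 0 0 0 0; 0 -0.08 0 0 0 0; 0 -0.1 0 0 0 0; 0.001 -0.12 0 0 0 0; 0.001 -0.14 0 0 0 0; 0.001 -0.157 0 0 0 0; 0.001 -0.17 0 0 0 0; 0.001 -0.18 0 0 0 0; 0.001 -0.185 0 0 0 0; 0.001 -0.185 0 0 0 0' 
python3 -c "
from h import *
delta([459,-302,217],3.5)"
```

```text
time_s: 13.25
tool_pos: [455.1, 3.5, 216.3]
ee_rot: [0.68, 0.733, 0.0, -0.0]
contact_force: [0.3, 0.4, -5.4]
finger_gap: 0.29
delta [-0.3049 -0.019  -0.0008] [ 0.01 -0.01  0.79] tcp [455.1   3.5 216.3]
```

```bash
python3 -m inch '-0.01 0 0 0 0 0.2; -0.03 -0.002 0 0 0 0.4; -0.06 -0.004 0 0 0 0.8; -0.1 -0.006 0 0 0 0.8; -0.14 -0.009 0 0 0 0.8; -0.18 -0.011 0 0 0 0.8; -0.22 -0.014 0.01 0 0 0.8; -0.255 -0.016 0.02 0 0 0.8; -0.28 -0.018 0.035 0 0 0.8; -0.297 -0.019 0.055 0 0 0.8; -0.305 -0.019 0.075 0 0 0.8; -0.305 -0.019 0.092 0 0 0.8; -0.305 -0.019 0.105 0 0 0.8; -0.305 -0.019 0.114 0 0 0.8; -0.305 -0.019 0.119 0 0 0.8; -0.305 -0.019 0.121 0 0 0.8; -0.305 -0.019 0.121 0 0 0.8' && python3 -m inch '0 0 0.002 0 0 0; 0 0 0.004 0 0 0; 0 0 0.0055 0 0 0; 0 0 0.006 0 0 0; 0 0 0.006 0 0 0'
```

```text
time_s: 14.95
tool_pos: [459.8, -302.1, 95.4]
ee_rot: [0.685, 0.728, 0.0, 0.0]
contact_force: [0.5, -0.2, -4.6]
finger_gap: 0.296
time_s: 15.45
tool_pos: [459.6, -302.0, 89.5]
ee_rot: [0.685, 0.728, 0.0, 0.0]
contact_force: [-0.3, 2.7, 0.0]
finger_gap: 0.299
```

```bash
python3 -m inch '0 0 0.0005 0 0 0; 0 0 0.0005 0 0 0' && python3 -m inch '0 0 0 0 0 0; 0 0 0 0 0 0; 0 0 0 0 0 0; 0 0 -0.01 0 0 0; 0 0 -0.03 0 0 0; 0 0 -0.06 0 0 0; 0 0 -0.1 0 0 0; 0 0 -0.15 0 0 0; 0 0 -0.2 0 0 0; 0 0 -0.24 0 0 0; 0 0 -0.24 0 0 0' 0.55
python3 - <<'E'
from h import *
from station import eyes
a=eyes.snapshot("scene"); s=eyes.snapshot("wrist"); np.savez("w3.npz",**s)
c=[cv2.convertScaleAbs(a["pixels"][...,::-1],alpha=1.6)[190:370,90:310],cv2.convertScaleAbs(s["pixels"][...,::-1],alpha=1.6)]
cv2.imwrite("pics/m1.png",np.hstack([cv2.resize(x,(400,330)) for x in c]))
delta([447.8,305.1,330],4.4)
E
```

```text
time_s: 15.65
tool_pos: [459.6, -302.0, 89.5]
ee_rot: [0.685, 0.728, 0.0, 0.0]
contact_force: [-1.2, 3.7, 5.0]
finger_gap: 0.297
time_s: 16.75
tool_pos: [462.1, -304.3, 336.1]
ee_rot: [0.685, 0.728, 0.0, 0.006]
contact_force: [0.6, -0.7, 0.4]
finger_gap: 0.551
delta [ 0.6071  0.0252 -0.001 ] [ 0.12  0.12 -0.9 ] tcp [ 459.8 -302.4  330.1]
```

View pics/m1.png

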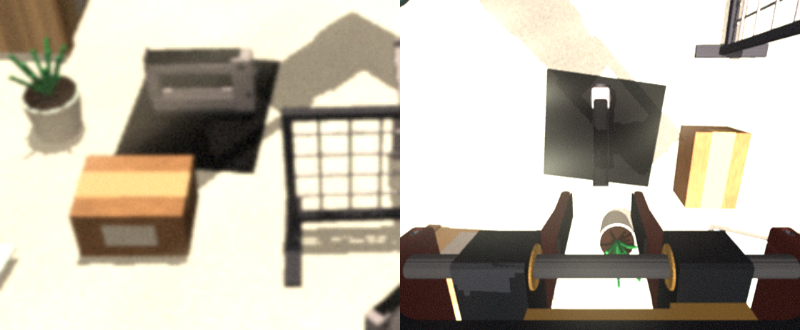

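The tacker stands upright on the mat: scene crop (200,80), wrist crop (600,140). Return to the lamp.

```bash
python3 -m inch '0.05 0 0 0 0 0; 0.1 0.005 0 0 0 0; 0.15 0.007 0 0 0 0; 0.2 0.01 0 0 0 -0.5; 0.25 0.012 0 0 0 -0.5; 0.3 0.015 0 0 0 -0.9; 0.35 0.017 0 0 0 -0.9; 0.4 0.02 0 0 0 -0.9; 0.45 0.022 0 0 0 -0.9; 0.5 0.024 0 0 0 -0.9; 0.55 0.025 0 0 0 -0.9; 0.585 0.025 0 0 0 -0.9; 0.607 0.025 0 0 0 -0.9; 0.607 0.025 0 0 0 -0.9; 0.607 0.025 0 0 0 -0.9; 0.607 0.025 0 0 0 -0.9'
python3 - <<'E'
from h import *
from station import eyes
s=eyes.snapshot("wrist"); p=cloud(s); X,Y,Z=[p[...,i] for i in range(3)]
m=(abs(X-447)<30)&(abs(Y-305)<95)&(abs(Z-181)<6); m=cv2.erode(m.astype(np.uint8),np.ones((3,3)))>0
q=p[m]; print("lamp",rect(m,p),np.median(q[:,2]).round(1),np.polyfit(q[:,1],q[:,0],1))
delta([447.8,305.1,152],4.4)
p=cloud(load("w3.npz")); im=load("w3.npz")["pixels"]
m=(p[...,2]>20)&(abs(p[...,0]-459)<60)&(abs(p[...,1]+302)<110)&(p[...,2]<125); print("tacker",rect(m,p),p[m][:,2].max())
m=(im.max(-1)<60)&(abs(p[...,2]-4)<6)&(abs(p[...,0]-459)<160)&(abs(p[...,1]+302)<130); print("mat",rect(m,p))
E
```

```text
time_s: 18.45
tool_pos: [446.9, 304.0, 327.8]
ee_rot: [0.68, 0.733, -0.001, -0.0]
contact_force: [-0.1, 0.7, -0.1]
finger_gap: 0.552
lamp ([array([448.5, 303.5]), array([ 23.2, 145.9]), np.float64(4.6)], 2699) 180.7 [-7.39047751e-02  4.70901091e+02]
delta [0.0012 0.0009 0.1761] [-0.07  0.05 -0.08] tcp [447.2 304.  328.1]
tacker ([array([ 459.6, -293.9]), array([ 33.9, 168.2]), np.float64(3.5)], 2809) 121.90495278084245
mat ([array([ 462.3, -304.1]), array([215.3, 254.9]), np.float64(86.6)], 13749)
```

```bash
python3 -m inch '0.001 0.001 0.03 0 0 0; 0.001 0.001 0.07 0 0 0; 0.001 0.001 0.11 0 0 0; 0.001 0.001 0.135 0 0 0; 0.001 0.001 0.15 0 0 0; 0.001 0.001 0.163 0 0 0; 0.001 0.001 0.172 0 0 0; 0.001 0.001 0.176 0 0 0; 0.001 0.001 0.176 0 0 0; 0.001 0.001 0.176 0 0 0' 0.55 && python3 -m inch '0 0 0 0 0 0; 0 0 0 0 0 0; 0 0 0 0 0 0; 0 0 0 0 0 0; 0 0 0 0 0 0; 0 0 0 0 0 0' 0 && python3 -m inch '0 0 -0.004 0 0 0; 0 0 -0.012 0 0 0; 0 0 -0.025 0 0 0; 0 0 -0.04 0 0 0; 0 0 -0.053 0 0 0; 0 0 -0.062 0 0 0; 0 0 -0.065 0 0 0; 0 0 -0.065 0 0 0; 0 0 -0.065 0 0 0'
python3 -c "
from h import *
delta([450,9.2,217],4.)"
```

```text
time_s: 19.5
tool_pos: [448.8, 306.6, 153.4]
ee_rot: [0.679, 0.734, 0.001, 0.0]
contact_force: [-0.2, 0.1, 0.1]
finger_gap: 0.553
time_s: 20.1
tool_pos: [448.1, 306.5, 153.0]
ee_rot: [0.679, 0.734, 0.0, -0.0]
contact_force: [-1.2, 0.3, 4.7]
finger_gap: 0.296
time_s: 21.0
tool_pos: [447.8, 306.2, 217.2]
ee_rot: [0.679, 0.734, -0.0, -0.0]
contact_force: [-0.6, -0.3, -7.1]
finger_gap: 0.296
delta [-0.2963 -0.0206  0.0003] [-0.06  0.02  0.4 ] tcp [447.8 306.2 217.2]
```

```bash
python3 -m inch '-0.01 0 0 0 0 0; -0.03 -0.005 0 0 0 0; -0.06 -0.01 0 0 0 0.2; -0.09 -0.015 0 0 0 0.4; -0.12 -0.02 0 0 0 0.4; -0.15 -0.02 0 0 0 0.4; -0.18 -0.02 0 0 0 0.4; -0.21 -0.02 0 0 0 0.4; -0.24 -0.02 0 0 0 0.4; -0.265 -0.02 0 0 0 0.4; -0.285 -0.02 0 0 0 0.4; -0.296 -0.02 0 0 0 0.4; -0.296 -0.02 0 0 0 0.4; -0.296 -0.02 0 0 0 0.4'
python3 -c "
from h import *
delta([578.5,17.5,217],4.)"
```

```text
time_s: 22.4
tool_pos: [450.6, 10.2, 217.5]
ee_rot: [0.682, 0.731, 0.0, -0.001]
contact_force: [-0.7, 0.8, -6.2]
finger_gap: 0.293
delta [-0.0015  0.1281  0.0004] [-0.03 -0.06 -0.05] tcp [450.6  10.2 217.5]
```

```bash
python3 -m inch '0 0.008 0 0 0 0; 0 0.02 0 0 0 0; 0 0.035 0 0 0 0; 0 0.05 0 0 0 0; 0 0.065 0 0 0 0; -0.001 0.08 0 0 0 0; -0.001 0.095 0 0 0 0; -0.001 0.11 0 0 0 0; -0.001 0.121 0 0 0 0; -0.001 0.128 0 0 0 0; -0.001 0.128 0 0 0 0; -0.001 0.128 0 0 0 0' && python3 -m inch '0 0 0.006 0 0 0; 0 0 0.012 0 0 0; 0 0 0.016 0 0 0; 0 0 0.0185 0 0 0; 0 0 0.0195 0 0 0; 0 0 0.0195 0 0 0'
```

```text
time_s: 23.6
tool_pos: [578.2, 17.8, 217.3]
ee_rot: [0.682, 0.731, -0.0, -0.001]
contact_force: [0.1, -0.5, -6.9]
finger_gap: 0.297
time_s: 24.2
tool_pos: [578.7, 17.7, 198.0]
ee_rot: [0.682, 0.731, -0.0, -0.0]
contact_force: [0.4, -0.3, -7.4]
finger_gap: 0.294
```

```bash
python3 -m inch '0 0 0.0012 0 0 0; 0 0 0.002 0 0 0; 0 0 0.002 0 0 0' &&  python3 -m inch '0 0 0.0006 0 0 0; 0 0 0.0006 0 0 0'
```

```text
time_s: 24.5
tool_pos: [578.7, 17.7, 196.2]
ee_rot: [0.682, 0.731, 0.0, -0.0]
contact_force: [0.7, -0.1, -7.2]
finger_gap: 0.294
time_s: 24.7
tool_pos: [578.8, 17.7, 196.1]
ee_rot: [0.682, 0.731, 0.0, 0.0]
contact_force: [-1.7, 0.5, -2.9]
finger_gap: 0.294
```

Partly resting now; one small step more, then release and rise.

```bash
python3 -m inch '0 0 0.0005 0 0 0; 0 0 0.0007 0 0 0; 0 0 0.0007 0 0 0' &&  python3 -m inch '0 0 0 0 0 0; 0 0 0 0 0 0; 0 0 0 0 0 0; 0 0 0 0 0 0; 0 0 -0.005 0 0 0; 0 0 -0.015 0 0 0; 0 0 -0.03 0 0 0; 0 0 -0.06 0 0 0; 0 0 -0.1 0 0 0; 0 -0.04 -0.14 0 0 0; 0 -0.08 -0.15 0 0 0; 0 -0.12 -0.15 0 0 0; 0 -0.12 -0.15 0 0 0; 0 -0.12 -0.15 0 0 0' 0.55
python3 - <<'E'
from h import *
from station import eyes
a=eyes.snapshot("scene"); s=eyes.snapshot("wrist"); 
c=[cv2.convertScaleAbs(a["pixels"][...,::-1],alpha=1.6)[100:400,80:540],cv2.convertScaleAbs(s["pixels"][...,::-1],alpha=1.5)]
cv2.imwrite("pics/f1.png",np.hstack([cv2.resize(x,(400,300)) for x in c]))
p=cloud(s); X,Y,Z=[p[...,i] for i in range(3)]
m=(abs(X-578)<30)&(abs(Y-17)<95)&(abs(Z-224)<8); m=cv2.erode(m.astype(np.uint8),np.ones((3,3)))>0
q=p[m]; print("lamp",rect(m,p),np.median(q[:,2]).round(1)); 
for y in(-40,0,40,70): print(y,np.median(q[abs(q[:,1]-y)<6],axis=0).round(1))
E
```

```text
time_s: 25.0
tool_pos: [578.8, 17.7, 196.0]
ee_rot: [0.682, 0.731, 0.0, 0.0]
contact_force: [-3.9, 0.5, 4.7]
finger_gap: 0.294
time_s: 26.4
tool_pos: [459.1, 9.3, 346.1]
ee_rot: [0.682, 0.731, 0.001, 0.001]
contact_force: [-0.2, -0.0, -0.2]
finger_gap: 0.554
lamp ([array([578. ,  15.7]), array([ 23.4, 145.1]), np.float64(3.8)], 3298) 223.7
-40 [581.2 -40.6 223.8]
0 [ 5.771e+02 -1.000e-01  2.236e+02]
40 [575.   40.1 223.7]
70 [572.6  70.1 223.8]
```

View pics/f1.png

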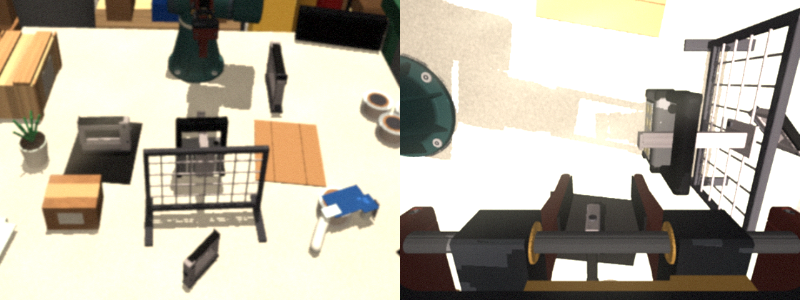

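The lamp hangs level on the hook with its light towards the hook's end. The tacker stands on the mat, the bystanders haven't moved and the gripper is clear. Handing in.

```bash
python3 -c "
from station import ticket,robot
print(robot.get_state()['time_s']); print(ticket.finish_job())"
```

```text
26.5
the job is handed in; nothing more can be done
None
```

The job is done and handed in at 26.5 s of the 70 s allowed. I took the lamp off to the cardboard sheet, stood the tacker upright on the mat, and hung the lamp back by its handle with its light facing out.

**Last checks**
- **Lamp:** it hangs level, with its grip top at z ≈ 223.7 mm (224 expected). It sits within about 1 mm of where it hung before, turned 3.8° against about 4.4° at the start.
- **Tacker:** after release, one view put the footprint about 8 mm off where the gripper set it down (y −294 against −302). I put that down to viewing angle and did not measure again. By either figure it is wholly on the mat, and it was still upright in the final picture.
- **Bystanders:** in the final pictures the tape gun, carton and plant look to be where they were; I did not measure them.
- **Forces and grip:** wrist force readings stayed below about 10 N, neither object slipped or dropped, and the gripper ended open and clear of everything.

No check failed.

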